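# Find the full slide magazine

## Robot

A 6-joint arm with a two-finger parallel gripper is mounted at the origin on the work surface. World frame = base frame: x ahead of the robot, y to its left, z up, the work surface at z = 0. Lengths are in mm, angles in degrees, forces in N, time in s.
With the tool pointing down it reaches from about 300 to 850 mm from the base axis. Payload 4.2 kg.
Tool frame: the origin (TCP) lies midway between the tips of the shut fingers; the grasp point (between the pads) lies 19 mm behind it; z points along the fingers, x is the direction in which the jaws open and shut, and the axes are right-handed (so a half turn about z gives the same grasp; the last joint's range is limited). The gripper opens to 91 mm and grips with 3 to 60 N. Pads are 32 mm wide; open, the fingers measure 118 mm over their backs; the gripper's body (76 mm by 178 mm) begins 60 mm behind the grasp point.
Start: joints at [72.651, 18.312, 89.639, -0, 72.044, -1.146], TCP at [160.453, 552.176, 213.976] pointing down, gripper open.
Joint ranges: [-177.97, 177.97], [-48.28, 115.42], [12.27, 149.76], [-77.06, 257.06], [2.81, 150.46], [-146.56, 146.56]. Speed limits (degrees/s): [147.25, 147.25, 180, 180, 180, 180].

## Interface

Orientations are given as [roll, pitch, yaw] about the fixed x, y, z axes, in that order (R = Rz(yaw) Ry(pitch) Rx(roll)).
In Python, from workcell import env gives the robot as it stands. The module is installed in compiled form; this text tells all that it offers.
- The arm moves only by the tool drive_tool, never from a script. Its argument "series" is a list of rows, each a list of 3 entries, a list of its own where there are three numbers: the closure, from 0 (fully open) to 1 (shut), then the shift along the tool's x, y, z in mm, then the turn, a rotation vector about the tool's x, y, z in rad. In form: [[gripper, [dx, dy, dz], [rx, ry, rz]], ...]. A call has exactly 5 rows; each row is the pose to reach, as a shift and turn from the pose commanded when the call began, along the tool's axes at that moment; what a row does not reach only later rows make up. A row lasts 1/10 s, in which the tool goes at most 50 mm and 8.59 degrees, less where a joint would pass 70% of its speed; a pose out of reach is approached as far as the arm can. A call with a gripper value outside its range is refused whole. The fingers move at their own pace and stop on an object; "squeeze" is the grip in N (left out, the last holds). Time passes only in rows, so rows that repeat a pose let the fingers close, or fill a call up. It gives the time, the measured TCP pose, the force and the opening at its end, in the units of the state.
- env.state(): the state, without advancing time (a new reading comes with each control period).
- env.grab_frame(name): name is "side" or "top" or "wrist"; returns a dict with "image" (420x560x3 uint8, red, green, blue), "K" (3x3 intrinsics, pixels), "origin" and "orientation" of the camera in the world. Camera axes: x right, y down, z forward; pixel columns grow to the right and rows downward; lengths in mm; the calibration is good to about 2 mm. A picture is of the moment at which its call begins. There is no depth.
- env.job_done(): hands the job in, once; it reports no verdict.
The state is a dict: "time_s": time; "qpos": joint angles; "qvel": joint speeds; "effort": joint torques, N m; "ee_pos": TCP position; "ee_rot": TCP orientation; "force": force on the tool from outside, world axes, zero at the start; "torque": the same for the moment, N m; "gripper_width": finger opening in mm.
Only numpy, scipy, OpenCV 4.12 (cv2) and the standard library are available. Lean on these libraries where they do the work, as an engineer would, in place of code of your own. Each camera call takes 0.05 s, during which the arm holds its last target.

## Task

One of the three look-alike slide magazines in the sloping store is full of glass slides and the other two are empty. Press magazines in to release them, feel by lifting which is the heavy one, pull that one out and stand it gently upright in the tray for the class. Leave the empty ones in their bays (sprung out is fine), do not force anything, and do not move the tray or the glassware around.

Things in the scene. Friction and masses are not known exactly. Their poses are not given: they have to be found in the camera images.
- magazine_left: closed grey slide magazine in the left bay (left, +y side): a box 84 mm wide (its x), 34 mm thick (its y), 110 mm long (its z). Origin: centre of the foot's underside; z points from foot to head, the way it pulls out; in its bay it leans 30 degrees from vertical, head up and towards the robot. Empty it weighs about 0.15 kg, full 0.5 kg; which one is full cannot be seen and varies.
- magazine_mid: closed grey slide magazine in the middle bay (middle): a box 84 mm wide (its x), 34 mm thick (its y), 110 mm long (its z). Origin: centre of the foot's underside; z points from foot to head, the way it pulls out; in its bay it leans 30 degrees from vertical, head up and towards the robot. Empty it weighs about 0.15 kg, full 0.5 kg; which one is full cannot be seen and varies.
- magazine_right: closed grey slide magazine in the right bay (right, -y side): a box 84 mm wide (its x), 34 mm thick (its y), 110 mm long (its z). Origin: centre of the foot's underside; z points from foot to head, the way it pulls out; in its bay it leans 30 degrees from vertical, head up and towards the robot. Empty it weighs about 0.15 kg, full 0.5 kg; which one is full cannot be seen and varies.
- dock: cream slide store, fixed, 233 mm wide, 177 mm deep, up to 167 mm high; origin on the bench, 135 mm below the centre of its sloping face (mouth of the middle bay), y along the row of bays, x to the back. The face slopes 30 degrees from level and faces the robot; the bays run in square to it, 80 mm apart. Latched heads stand 11 mm proud of the face, sprung out 38 mm, to be gripped across 34 mm.
- bay_left (a point): point in the store where the centre of the left magazine's foot stands while latched. Its push-to-release catch does not give to pulling. Press the middle of the head straight in along the bay, 8 to 15 N against the spring, right to the dead stop about 10 mm in: the catch lets go on the way, after some 5 to 7 mm. More than 25 N is never needed.
- bay_mid (a point): point in the store where the centre of the middle magazine's foot stands while latched. Catch as on the left. When the head is let go after a press, a damped spring lifts the magazine 27 mm in about 1 s; from there it slides out freely, 72 mm more to be clear of the bay.
- bay_right (a point): point in the store where the centre of the right magazine's foot stands while latched. Catch as on the left. A catch that has let go stays open: a released magazine does not lock again, it rests on its spring (foot about 28 mm from this point).
- tray: dark open tray lying on the bench at one side of the store, left or right: 170 mm (x) by 130 mm (y) outside, 24 mm high, walls and floor 5 mm thick; origin: centre of its underside
- tube_rack: bystander: aluminium test tube rack, 200 mm (x) by 72 mm, 71 mm high, glass tubes up to 144 mm; at the other side of the store from the tray; origin: centre of its underside
- bottle_tall: bystander: stoppered glass reagent bottle, 72 mm across, 150 mm high, behind the tray or the rack; origin: centre of its underside
- bottle_short: bystander: stoppered glass reagent bottle, 80 mm across, 125 mm high, behind the tray or the rack; origin: centre of its underside
- petri_stack: bystander: stack of three petri dishes, 92 mm across, 41 mm high, in front of the store; origin: centre of its underside
- beaker: bystander: glass beaker, 68 mm across, 90 mm high, in front of the store; origin: centre of its underside
Mind the look-alikes: they are no part of the job. Leave any orange look-alike of the magazine_mid alone.

How it is judged (in metres and radians):
On the way, in this order (a step that is already met when the one before it is completed fails the run):
1. a magazine has been pressed in and has sprung out of its latched position (more than 20 mm) ((distance between magazine_left and bay_left above 0.02 m or distance between magazine_mid and bay_mid above 0.02 m or distance between magazine_right and bay_right above 0.02 m)), for 0.1 s.
2. a magazine is held in the fingers, clear of its bay (((distance between magazine_left and bay_left above 0.105 m and contact force between the fingers and magazine_left above 1 N) or (distance between magazine_mid and bay_mid above 0.105 m and contact force between the fingers and magazine_mid above 1 N) or (distance between magazine_right and bay_right above 0.105 m and contact force between the fingers and magazine_right above 1 N))), for 0.1 s.
At the end, for the whole second after the job is handed in: The full magazine (over 3.3 N on the tray) stands released in the tray, foot within 7 mm of its floor, upright within 0.12 rad, at rest, centre within 70 mm (x) and 50 mm (y) of the tray's; the two empty ones are at rest in their bays, latched or sprung out (foot within 45 mm of the latched place) (((x of magazine_left in the frame of tray between -0.07 and 0.07 m and y of magazine_left in the frame of tray between -0.05 and 0.05 m and z of magazine_left in the frame of tray between 0 and 0.012 m and angle between magazine_left's own z axis and vertical below 0.12 rad and contact force between magazine_left and tray above 3.3 N and linear speed of magazine_left below 0.02 m/s and distance between magazine_mid and bay_mid below 0.045 m and linear speed of each of magazine_mid, magazine_right below 0.03 m/s and distance between magazine_right and bay_right below 0.045 m) or (x of magazine_mid in the frame of tray between -0.07 and 0.07 m and y of magazine_mid in the frame of tray between -0.05 and 0.05 m and z of magazine_mid in the frame of tray between 0 and 0.012 m and angle between magazine_mid's own z axis and vertical below 0.12 rad and contact force between magazine_mid and tray above 3.3 N and linear speed of magazine_mid below 0.02 m/s and distance between magazine_left and bay_left below 0.045 m and linear speed of each of magazine_left, magazine_right below 0.03 m/s and distance between magazine_right and bay_right below 0.045 m) or (x of magazine_right in the frame of tray between -0.07 and 0.07 m and y of magazine_right in the frame of tray between -0.05 and 0.05 m and z of magazine_right in the frame of tray between 0 and 0.012 m and angle between magazine_right's own z axis and vertical below 0.12 rad and contact force between magazine_right and tray above 3.3 N and linear speed of magazine_right below 0.02 m/s and distance between magazine_left and bay_left below 0.045 m and linear speed of each of magazine_left, magazine_mid below 0.03 m/s and distance between magazine_mid and bay_mid below 0.045 m))); the robot touches nothing.
It fails at once if a magazine set down or dropped hard in the tray (over 60 N) (contact force between any of magazine_left, magazine_mid, magazine_right and tray above 60 N).
It fails at once if a magazine forced against the store (over 150 N) (contact force between any of magazine_left, magazine_mid, magazine_right and dock above 150 N).
It fails at once if the tray pushed more than 40 mm (distance of tray from where it was at the start of the episode above 0.04 m).
It fails at once if a bystander moved more than 30 mm (distance of any of tube_rack, bottle_tall, bottle_short, petri_stack, beaker from where it was at the start of the episode above 0.03 m).
It also fails if it takes over 72 s, if anything falls off the work surface, if the arm or the gripper's body presses on something with over 40 N, if the wrist force passes 120 N, or if a joint passes its speed limit or range.

## Working session

There is one attempt and no reset: what is moved stays moved. The work goes in short steps, Python scripts to look and compute and a tool call to move; the robot and the scene stay as the last step left them, time stands still between calls to the robot, and variables do not carry over. Pictures are saved under pics/ and viewed, and the job is handed in when it is done.

Besides the shell and the picture viewer there is one more tool, called after ">>>" by a JSON object that holds its "op" and its "data". drive_tool: Moves the arm, as the interface text tells. Its arguments: {"type":"object","properties":{"series":{"type":"array","items":{"type":"array"}},"squeeze":{"type":"number"}},"required":["series"]}

```bash
mkdir -p pics
python3 - <<'E'
from workcell import env
import cv2,numpy as np
print(env.state())
for n in ["side","top"]:
    f=env.grab_frame(n)
    cv2.imwrite(f"pics/{n}0.png",f["image"][:,:,::-1])
    print(n,f["K"],f["origin"],f["orientation"])
    np.savez(f"pics/{n}0.npz",**f)
E
```

```text
{'time_s': 0.0, 'qpos': array([ 7.26499299e+01,  1.83504078e+01,  8.97088372e+01, -6.30381896e-04,
        7.20440087e+01, -1.14348053e+00]), 'qvel': array([ 0.05350266,  0.08769924,  0.02787153,  0.09275678, -0.04188263,
        0.0119422 ]), 'effort': array([ 3.07047176e-04, -4.12474823e+01, -2.31969613e+01,  7.27560022e-02,
        4.59435058e-02, -1.40871184e-04]), 'ee_pos': array([160.30454964, 551.6507093 , 213.11618396]), 'ee_rot': array([-1.79998539e+02,  1.03245059e-01,  7.37936066e+01]), 'force': array([ 0.70688846, -0.08581451,  0.16899179]), 'torque': array([-0.00662062,  0.02550269,  0.00386369]), 'gripper_width': 90.92306218490275}
side [[544.97751921   0.         272.91703995]
 [  0.         544.97751921 214.21474844]
 [  0.           0.           1.        ]] [-238.67205407 -679.24058656  806.84450795] [-125.80291929    0.54940137  -47.2468119 ]
top [[444.90348003   0.         284.36038064]
 [  0.         444.90348003 212.80631589]
 [  0.           0.           1.        ]] [ 253.30687971    5.69587063 1279.58078672] [-168.64931382   -0.77172691  -88.8103317 ]
```

View pics/side0.png

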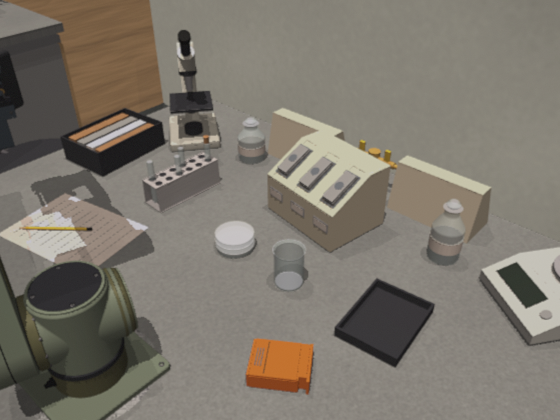

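View pics/top0.png

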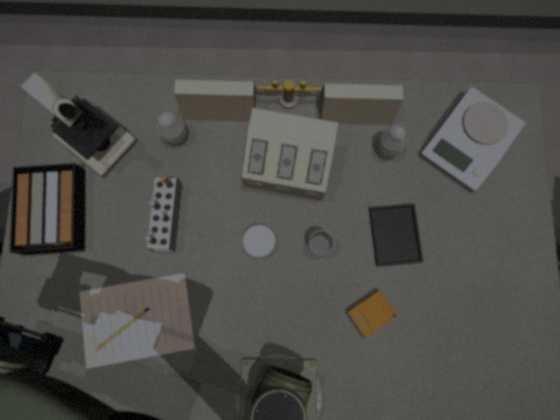

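The side view shows three grey heads in the cream store at about (296,158), (318,172) and (341,187). The tray is at (385,320) and an orange look-alike lies at (280,365). In the top view the heads are near (257,157), (287,162) and (317,167), and the tray is near (396,235). The candidates are those three grey heads; the orange box is excluded. Next I'll take close crops.

Run:
```python
import cv2
a=cv2.imread("pics/side0.png");b=cv2.imread("pics/top0.png")
cv2.imwrite("pics/sc.png",cv2.resize(a[110:250,250:410],None,fx=5,fy=5,interpolation=cv2.INTER_CUBIC)[:600])
cv2.imwrite("pics/tc.png",cv2.resize(b[100:210,230:350],None,fx=5,fy=5,interpolation=cv2.INTER_CUBIC))
cv2.imwrite("pics/tt.png",cv2.resize(b[195:275,360:430],None,fx=6,fy=6,interpolation=cv2.INTER_CUBIC))
cv2.imwrite("pics/ts.png",cv2.resize(a[270:370,325:445],None,fx=6,fy=6,interpolation=cv2.INTER_CUBIC))
```

```text
(no output)
```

View pics/sc.png

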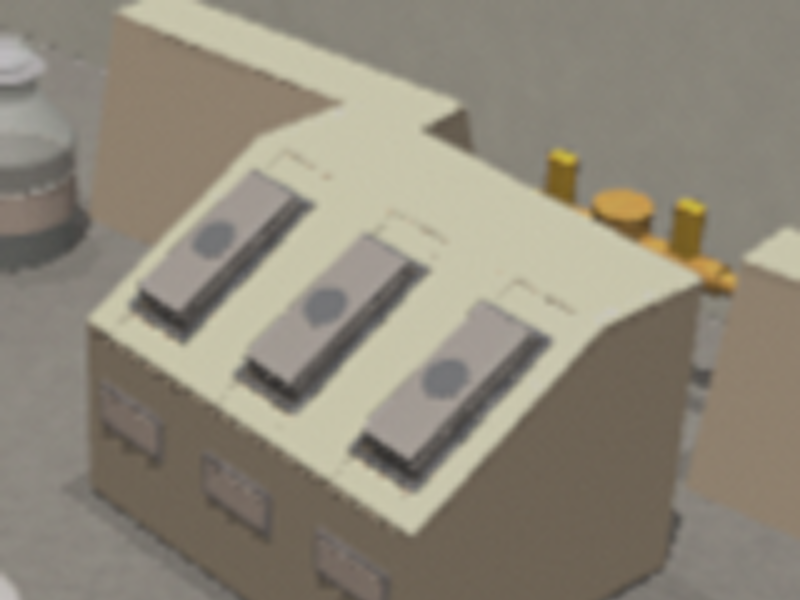

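View pics/tc.png

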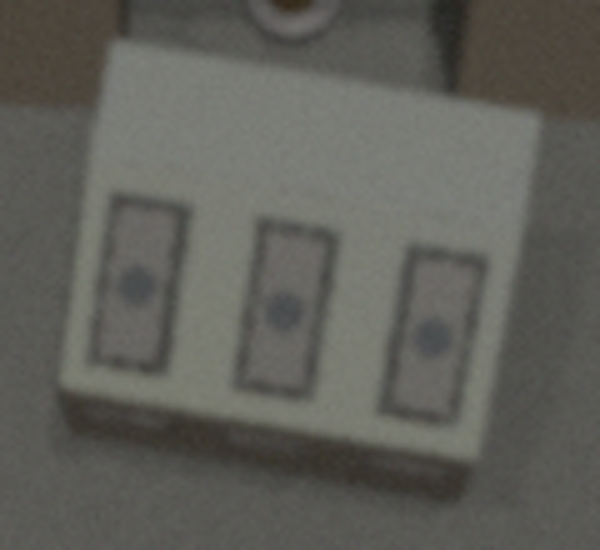

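View pics/tt.png

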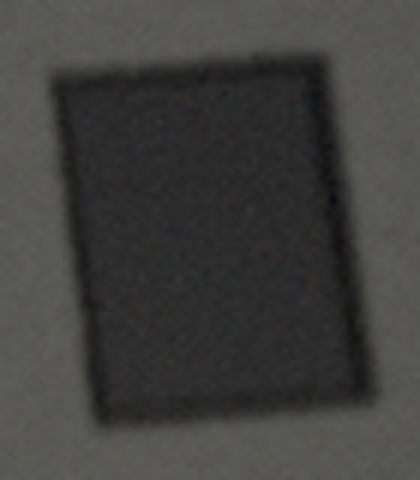

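View pics/ts.png

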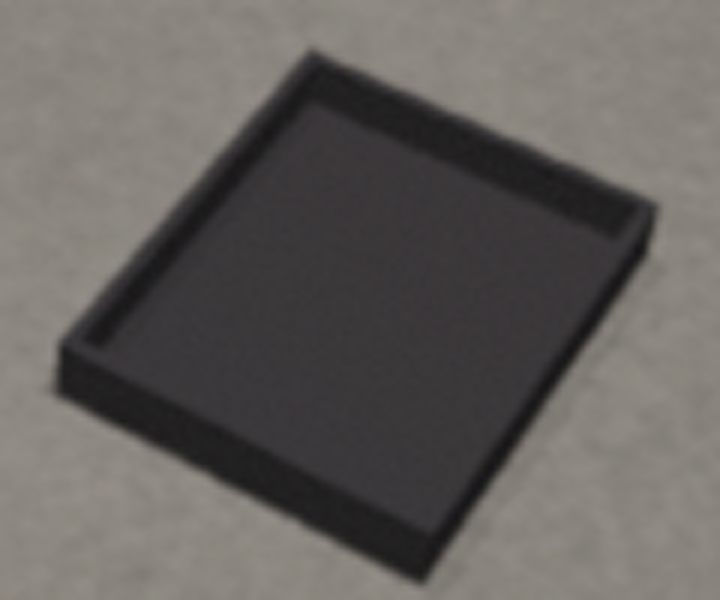

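Close crops show three grey heads, each with a dark dot at its centre. In the side view the dots are at about (292,158), (315,171) and (339,186). The tray is square-edged and empty. Now I'll fit the poses.

```bash
cat > h.py <<'E'
import numpy as np
from scipy.spatial.transform import Rotation as R
from scipy.optimize import least_squares
def cam(n): return np.load(n)
def proj(f,P):
    Rc=R.from_euler('xyz',f["orientation"],degrees=True).as_matrix()
    p=(np.atleast_2d(P)-f["origin"])@Rc
    q=p@f["K"].T
    return q[:,:2]/q[:,2:]
def pose(v,P):
    c,s=np.cos(v[2]),np.sin(v[2]); P=np.asarray(P,float)
    return np.c_[v[0]+c*P[:,0]-s*P[:,1],v[1]+s*P[:,0]+c*P[:,1],P[:,2]]
def un(c,o,k): return (np.array(c,float)+.5)/k-.5+np.array(o)
E
python3 - <<'E'
from h import *
S=cam("pics/side0.npz");T=cam("pics/top0.npz")
heads=np.array([[-5.5,80*k,144.5] for k in(1,0,-1)])
# heads pixel
hs=un([(212,240),(325,305),(445,380)],(250,110),5); ht=un([(137,287),(285,312),(432,338)],(230,100),5)
tr=np.array([[85,65,24],[85,-65,24],[-85,-65,24],[-85,65,24]])
ts=un([(312,52),(655,207),(433,532),(63,347)],(325,270),6); tt=un([(55,73),(325,55),(377,402),(100,424)],(360,195),6)
for nm,P,a,b,x0 in(("dock",heads,hs,ht,(500,0,0)),("tray",tr,ts,tt,(350,-250,0))):
    for w in((1,1),(1,0),(0,1)):
        r=least_squares(lambda v:np.r_[w[0]*(proj(S,pose(v,P))-a).ravel(),w[1]*(proj(T,pose(v,P))-b).ravel()],x0,x_scale=(100,100,.3))
        print(nm,w,r.x[:2].round(1),np.degrees(r.x[2]).round(2),np.abs(r.fun).max().round(2)); 
        if w==(1,1): print(r.fun.round(1)); print(pose(r.x,P).round(1))
# free triangulation of heads
for i in range(3):
    r=least_squares(lambda p:np.r_[(proj(S,p)-hs[i]).ravel(),(proj(T,p)-ht[i]).ravel()],(500,0,140)); print(r.x.round(1),r.fun.round(2))
# ground points of others
def ground(f,uv,z):
    return least_squares(lambda p:(proj(f,[p[0],p[1],z])-uv).ravel(),(400,0)).x.round(0)
print("petri",ground(S,(235,237),41),ground(T,(259,240),41)); print("beaker",ground(T,(320,240),90),ground(S,(289,253),90))
print("btall",ground(T,(398,133),150),ground(S,(453,205),150)); print("bshort",ground(T,(170,120),125)); print("orange",ground(T,(371,313),34))
E
```

```text
dock (1, 1) [626.   -8.3] -8.63 0.91
[ 0.1  0.6 -0.3  0.9 -0.2  0.3 -0.1 -0.4 -0.2 -0.3  0.  -0.5]
[[632.5  71.7 144.5]
 [620.5  -7.4 144.5]
 [608.5 -86.5 144.5]]
dock (1, 0) [628.3  -6.8] -8.46 0.36
dock (0, 1) [624.9  -8.6] -8.8 0.13
tray (1, 1) [ 452.9 -327.3] 6.36 1.42
[-0.9 -0.6  0.4 -0.5 -0.7  0.6 -1.4 -0.6  1.2 -0.3  0.5 -1.1  0.7 -0.5
  1.4 -0.1]
[[ 530.1 -253.3   24. ]
 [ 544.5 -382.5   24. ]
 [ 375.6 -401.3   24. ]
 [ 361.2 -272.1   24. ]]
tray (1, 0) [ 453.4 -328.4] 6.55 0.96
tray (0, 1) [ 451.4 -324.6] 5.95 0.49
[630.9  70.9 147.1] [-0.11  0.03  0.09 -0.09]
[619.2  -8.5 147.8] [-0.27  0.07  0.22 -0.23]
[607.5 -87.  145.8] [-0.3   0.08  0.26 -0.27]
petri [413.  51.] [423.  64.]
beaker [ 420. -103.] [ 409. -116.]
btall [ 707. -307.] [ 703. -315.]
bshort [738. 315.]
orange [ 229. -249.]
```

```bash
cat >> h.py <<'E'
PSI=np.radians(-8.63)
DOCK=np.array([626.,-8.3])
def dock2w(p): 
    p=np.asarray(p,float); return pose((DOCK[0],DOCK[1],PSI),p[None])[0]
c,s=np.cos(PSI),np.sin(PSI)
zt=np.array([.5*c,.5*s,-np.sqrt(.75)]); xt=np.array([-s,c,0])
RB=np.c_[xt,np.cross(zt,xt),zt]     # tool orientation at bays
def head(k,proud): # k=1 left,0 mid,-1 right ; point on bay axis, 'proud' mm above face
    return dock2w([-.5*proud,80*k,135+.866*proud])
def down(yaw):
    return (R.from_euler('z',yaw,degrees=True)*R.from_euler('x',180,degrees=True)).as_matrix()
def delta(env,P,Rt):
    st=env.state(); R0=R.from_euler('xyz',st["ee_rot"],degrees=True).as_matrix()
    d=R0.T@(np.asarray(P)-st["ee_pos"]); w=R.from_matrix(R0.T@Rt).as_rotvec()
    print("t",round(st["time_s"],2),"pos",st["ee_pos"].round(1),"F",st["force"].round(2),"w",round(st["gripper_width"],1))
    print("target",np.round(P,1),"shift",d.round(1),"turn",w.round(4),"deg",np.degrees(np.linalg.norm(w)).round(1))
    return d,w
E
python3 - <<'E'
from workcell import env
from h import *
print(RB.round(3)); 
Rh=R.from_matrix(down(76)).as_matrix()
delta(env,[400,260,330],RB)
for k in(1,0,-1): print(k,head(k,11).round(1),head(k,60).round(1))
E
```

```text
[[ 0.15   0.856  0.494]
 [ 0.989 -0.13  -0.075]
 [ 0.     0.5   -0.866]]
t 0.1 pos [160.3 551.7 213.2] F [ 0.04  0.33 -0.52] w 91.1
target [400 260 330] shift [-213.4  311.6 -116.5] turn [-0.5229  0.0361 -0.1288] deg 30.9
1 [632.6  71.6 144.5] [608.3  75.3 187. ]
0 [620.6  -7.5 144.5] [596.3  -3.8 187. ]
-1 [608.6 -86.6 144.5] [584.3 -82.9 187. ]
```

>>> {"op": "drive_tool", "data": {"series": [[1, [-20, 30, -50], [-0.1, 0.01, -0.03]], [1, [-50, 65, -80], [-0.2, 0.015, -0.05]], [1, [-80, 105, -100], [-0.32, 0.02, -0.08]], [1, [-107, 145, -116], [-0.45, 0.03, -0.11]], [1, [-135, 185, -116], [-0.52, 0.036, -0.129]]]}}

```text
time_s: 0.6
ee_pos: [289.4, 384.7, 329.6]
ee_rot: [149.9, -0.2, 81.6]
force: [-0.1, 0.1, -0.7]
gripper_width: 53.7
```

Run:
```python
from workcell import env
from h import *
delta(env,[470,60,300],RB)
delta(env,head(-1,70),RB)
print(env.state()["qpos"].round(1))
```

```text
t 0.6 pos [289.4 384.7 329.6] F [-0.06  0.13 -0.67] w 53.7
target [470  60 300] shift [-295.   181.3  138. ] turn [ 0.0014 -0.0052  0.0018] deg 0.3
t 0.6 pos [289.4 384.7 329.6] F [-0.06  0.13 -0.67] w 53.7
target [579.4 -82.1 195.6] shift [-420.   240.8  292.6] turn [ 0.0014 -0.0052  0.0018] deg 0.3
[ 71.7   2.3  99.8 -30.8  74.5  -2.3]
```

>>> {"op": "drive_tool", "data": {"series": [[1, [-45, 25, 15], [0, 0, 0]], [1, [-85, 50, 38], [0, 0, 0]], [1, [-125, 75, 55], [0, 0, 0]], [1, [-165, 100, 75], [0, 0, 0]], [1, [-205, 122, 92], [0, 0, 0]]]}}

```text
time_s: 1.1
ee_pos: [405.9, 163.3, 308.9]
ee_rot: [150.1, -0.1, 81.5]
force: [1.3, 0.5, -0.2]
gripper_width: 14.1
```

Run:
```python
from workcell import env
from h import *
delta(env,head(-1,70),RB)
print(env.state()["qpos"].round(1))
```

```text
t 1.1 pos [405.9 163.3 308.9] F [ 1.33  0.47 -0.24] w 14.1
target [579.4 -82.1 195.6] shift [-217.1  124.2  201.6] turn [-0.0022 -0.0022  0.0004] deg 0.2
[ 35.8  -9.1 113.  -24.7  56.3 -35.4]
```

>>> {"op": "drive_tool", "data": {"series": [[1, [-42, 25, 10], [0, 0, 0]], [1, [-85, 50, 25], [0, 0, 0]], [1, [-128, 75, 45], [0, 0, 0]], [1, [-170, 98, 70], [0, 0, 0]], [1, [-205, 118, 100], [0, 0, 0]]]}}

```text
time_s: 1.6
ee_pos: [520.9, -55.5, 284.6]
ee_rot: [150.0, -0.1, 81.3]
force: [0.8, 2.0, -0.4]
gripper_width: 0.4
```

Run:
```python
from workcell import env
from h import *
import cv2
delta(env,head(-1,70),RB)
f=env.grab_frame("wrist"); np.savez("pics/w1.npz",**f); cv2.imwrite("pics/w1.png",f["image"][:,:,::-1]); print(f["origin"],f["orientation"])
for k in(1,0,-1): print(proj(f,head(k,11)).round(0))
print(env.state()["qpos"].round(1))
```

```text
t 1.6 pos [520.9 -55.5 284.6] F [ 0.82  2.03 -0.4 ] w 0.4
target [579.4 -82.1 195.6] shift [-17.7   9.1 108. ] turn [ 0.0002 -0.0008 -0.0024] deg 0.1
[364.11854398 -31.54040216 391.13702348] [132.71343905  -0.13970812  81.29411507]
[[401. 200.]]
[[331. 200.]]
[[260. 200.]]
[ -7.3  -2.6 111.5  -1.5  41.3 -87.5]
```

View pics/w1.png

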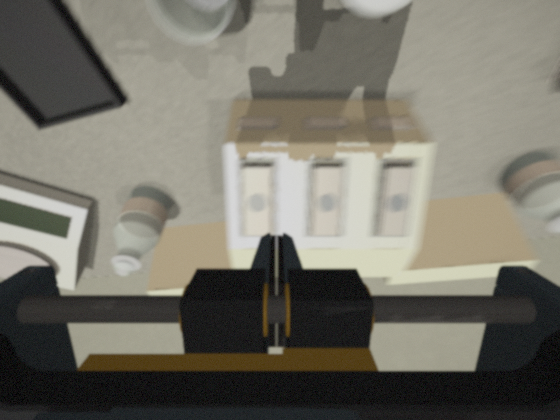

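The wrist view shows the three head dots at about (257,202), (327,202) and (397,202). The projections put them near (260/331/401,200). I'll measure the dots accurately and check the fingertip projection as well.

Run:
```python
from workcell import env
from h import *
import cv2
W=cam("pics/w1.npz");S=cam("pics/side0.npz");T=cam("pics/top0.npz")
g=cv2.cvtColor(W["image"],cv2.COLOR_RGB2GRAY).astype(float)
ws=[]
for u in(397,327,257):
    p=g[190:214,u-11:u+12]; m=np.clip(np.median(p)-12-p,0,None); yy,xx=np.mgrid[190:214,u-11:u+12]
    ws.append((( m*xx).sum()/m.sum(),(m*yy).sum()/m.sum()))
ws=np.array(ws);print(ws.round(1))
print("tcp proj",proj(W,[520.9,-55.5,284.6]))
hs=un([(212,240),(325,305),(445,380)],(250,110),5); ht=un([(137,287),(285,312),(432,338)],(230,100),5)
heads=np.array([[-5.5,80*k,144.5] for k in(1,0,-1)])
for wt in((1,1,1),(0,0,1)):
  r=least_squares(lambda v:np.r_[wt[0]*(proj(S,pose(v,heads))-hs).ravel(),wt[1]*(proj(T,pose(v,heads))-ht).ravel(),wt[2]*(proj(W,pose(v,heads))-ws).ravel()],(626,-8,-.15),x_scale=(100,100,.3))
  print(r.x[:2],np.degrees(r.x[2]),r.fun.round(1))
cv2.imwrite("pics/w1c.png",cv2.resize(W["image"][140:260,210:430,::-1],None,fx=3.6,fy=3.6))
```

```text
[[397.  202.4]
 [327.1 202.2]
 [257.7 203.3]]
tcp proj [[275.74874205 258.10994627]]
[628.33807234 -11.15955298] -8.66813128322291 [ 1.6  0.6  1.3  0.9  1.4  0.4  1.  -1.2  0.9 -1.2  1.1 -1.3  1.3 -1.1
  1.1 -0.8  0.5 -1.7]
[630.18613637 -12.30930301] -8.337620033027251 [ 0.   0.   0.   0.   0.   0.   0.  -0.   0.  -0.   0.  -0.   0.1 -0.2
  0.1  0.5 -0.2 -0.2]
```

View pics/w1c.png

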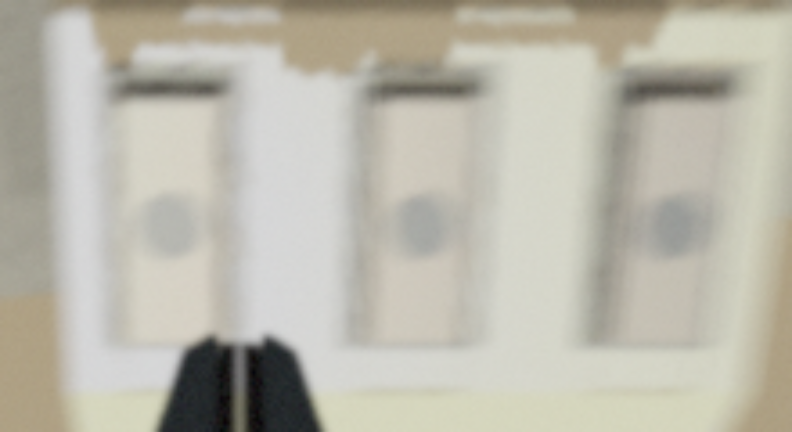

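```bash
sed -i 's/^DOCK=.*/DOCK=np.array([628.3,-11.2])/' h.py
python3 - <<'E'
from workcell import env
from h import *
delta(env,head(-1,75),RB)
E
```

```text
t 1.65 pos [522.8 -60.9 281.2] F [ 3.17 -2.78 -1.33] w 0.2
target [579.2 -84.7 200. ] shift [-14.5  11.1 100. ] turn [-0.0034  0.0051 -0.0041] deg 0.4
```

>>> {"op": "drive_tool", "data": {"series": [[1, [-10, 8, 40], [0, 0, 0]], [1, [-14, 11, 75], [0, 0, 0]], [1, [-14, 11, 92], [0, 0, 0]], [1, [-14, 11, 92], [0, 0, 0]], [1, [-14, 11, 92], [0, 0, 0]]]}}

```text
time_s: 2.15
ee_pos: [572.7, -74.6, 209.2]
ee_rot: [150.2, -0.1, 81.4]
force: [0.4, -0.2, -0.0]
gripper_width: 0.4
```

```bash
cat > meas.py <<'E'
from workcell import env
from h import *
import cv2,sys
n=sys.argv[1]
f=env.grab_frame("wrist"); np.savez(f"pics/{n}.npz",**f); cv2.imwrite(f"pics/{n}.png",f["image"][:,:,::-1])
for k in(1,0,-1): print(proj(f,head(k,11)).round(0))
st=env.state(); print(st["time_s"],st["ee_pos"].round(1),st["ee_rot"].round(1),st["qvel"].round(1),st["force"].round(1))
E
python3 meas.py w2
```

```text
[[454. 221.]]
[[359. 221.]]
[[265. 221.]]
2.2 [573.  -74.5 210.3] [ 1.501e+02 -1.000e-01  8.140e+01] [ 0.1 -1.  -0.4  0.  -0.2 -0. ] [0.3 0.4 0.1]
```

View pics/w2.png

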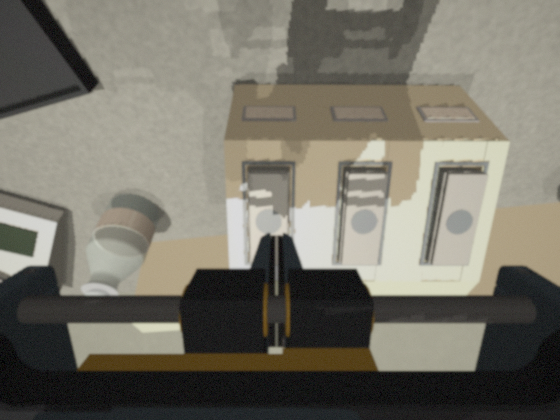

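The picture is sharp and settled, with dots at (269,221), (364,221) and (460,221). The previous picture was taken while the arm was moving, so I'll refit with this one.

Run:
```python
from h import *
import cv2
W=cam("pics/w2.npz");S=cam("pics/side0.npz");T=cam("pics/top0.npz")
cv2.imwrite("pics/w2c.png",cv2.resize(W["image"][190:250,240:480,::-1],None,fx=3.3,fy=3.3,interpolation=cv2.INTER_CUBIC))
g=cv2.cvtColor(W["image"],cv2.COLOR_RGB2GRAY).astype(float)
ws=[]
for u in(460,364):
    p=g[206:238,u-15:u+16]; m=np.clip(np.percentile(p,60)-15-p,0,None);m=(m>0)*1.; yy,xx=np.mgrid[206:238,u-15:u+16]
    ws.append((( m*xx).sum()/m.sum(),(m*yy).sum()/m.sum()))
ws=np.array(ws);print(ws.round(1))
hs=un([(212,240),(325,305),(445,380)],(250,110),5); ht=un([(137,287),(285,312),(432,338)],(230,100),5)
heads=np.array([[-5.5,80*k,144.5] for k in(1,0,-1)])
for wt in((1,1,1),(0,0,1)):
  r=least_squares(lambda v:np.r_[wt[0]*(proj(S,pose(v,heads))-hs).ravel(),wt[1]*(proj(T,pose(v,heads))-ht).ravel(),wt[2]*(proj(W,pose(v,heads[:2]))-ws).ravel()],(626,-8,-.15),x_scale=(100,100,.3))
  print(r.x[:2],np.degrees(r.x[2]),r.fun.round(1))
```

```text
[[459.  221.5]
 [363.9 220.8]]
[627.86180897  -7.29638976] -9.164767063094006 [ 0.5  0.1 -0.1  0.4 -0.3 -0.1 -0.4 -1.3 -0.6 -1.  -0.4 -0.9 -0.8 -1.
  0.3 -0.8]
[629.16830796  -6.9246138 ] -8.857994460513527 [ 0.  -0.   0.   0.   0.  -0.  -0.  -0.  -0.  -0.  -0.  -0.  -0.6 -0.4
  0.6  0.2]
```

View pics/w2c.png

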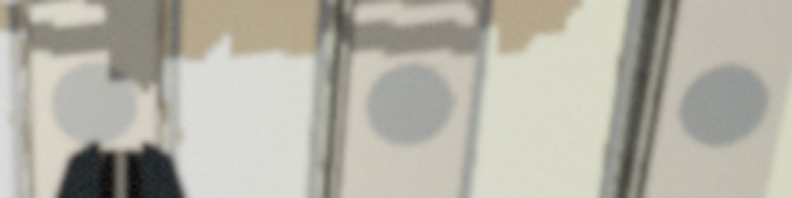

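```bash
sed -i 's/^DOCK=.*/DOCK=np.array([628.5,-7.1])/; s/^PSI=.*/PSI=np.radians(-8.85)/' h.py
python3 - <<'E'
from workcell import env
from h import *
W=cam("pics/w2.npz")
for k in(1,0,-1): print(proj(W,head(k,11)).round(1))
delta(env,head(-1,15),RB)
E
```

```text
[[458.4 220.6]]
[[364.3 220.5]]
[[270.  220.4]]
t 2.2 pos [573.  -74.5 210.3] F [0.27 0.41 0.07] w 0.5
target [608.8 -85.  148. ] shift [-5.1  1.  72.4] turn [-0.0017 -0.0036  0.003 ] deg 0.3
```

>>> {"op": "drive_tool", "data": {"series": [[1, [-5, 1, 30], [0, -0.003, 0.003]], [1, [-5, 1, 55], [0, -0.003, 0.003]], [1, [-5, 1, 70], [0, -0.003, 0.003]], [1, [-5, 1, 72], [0, -0.003, 0.003]], [1, [-5, 1, 72], [0, -0.003, 0.003]]]}}

```text
time_s: 2.7
ee_pos: [608.7, -84.8, 148.6]
ee_rot: [150.1, -0.0, 81.2]
force: [0.0, 0.2, 0.1]
gripper_width: 0.5
```

Run:
```python
from workcell import env
from h import *
delta(env,head(-1,11),RB)
```

```text
t 2.7 pos [608.7 -84.8 148.6] F [0.   0.19 0.14] w 0.5
target [610.8 -85.3 144.5] shift [-0.1 -0.2  4.6] turn [-0.0012 -0.0007  0.0001] deg 0.1
```

>>> {"op": "drive_tool", "data": {"series": [[1, [0, 0, 2], [0, 0, 0]], [1, [0, 0, 4], [0, 0, 0]], [1, [0, 0, 6], [0, 0, 0]], [1, [0, 0, 8], [0, 0, 0]], [1, [0, 0, 9], [0, 0, 0]]]}}

```text
time_s: 3.2
ee_pos: [612.8, -85.7, 142.1]
ee_rot: [150.0, -0.0, 81.2]
force: [-7.7, 1.8, 11.7]
gripper_width: 0.8
```

>>> {"op": "drive_tool", "data": {"series": [[1, [0, 0, 1], [0, 0, 0]], [1, [0, 0, 2], [0, 0, 0]], [1, [0, 0, 3], [0, 0, 0]], [1, [0, 0, 4], [0, 0, 0]], [1, [0, 0, 5], [0, 0, 0]]]}}

```text
time_s: 3.7
ee_pos: [614.6, -85.9, 137.9]
ee_rot: [150.1, -0.0, 81.2]
force: [-17.0, 3.0, 22.2]
gripper_width: 0.6
```

>>> {"op": "drive_tool", "data": {"series": [[1, [0, 0, -2], [0, 0, 0]], [1, [0, 0, -6], [0, 0, 0]], [1, [0, 0, -20], [0, 0, 0]], [1, [0, 0, -50], [0, 0, 0]], [0.4, [0, 0, -75], [0, 0, 0]]]}}

```text
time_s: 4.2
ee_pos: [577.8, -80.3, 202.2]
ee_rot: [150.1, -0.0, 81.2]
force: [-0.6, -0.7, -0.8]
gripper_width: 5.8
```

>>> {"op": "drive_tool", "data": {"series": [[0.4, [0, 0, 0], [0, 0, 0]], [0.4, [0, 0, 0], [0, 0, 0]], [0.4, [0, 0, 0], [0, 0, 0]], [0.4, [0, 0, 0], [0, 0, 0]], [0.4, [0, 0, 0], [0, 0, 0]]]}}

```text
time_s: 4.7
ee_pos: [578.3, -80.4, 199.2]
ee_rot: [150.3, -0.0, 81.1]
force: [0.3, -0.6, -0.3]
gripper_width: 45.8
```

```bash
python3 meas.py w3
python3 - <<'E'
from workcell import env
from h import *
delta(env,head(-1,38-28),RB)
W=cam("pics/w3.npz")
print(proj(W,head(-1,38)))
E
```

```text
[[474. 224.]]
[[375. 224.]]
[[276. 225.]]
4.75 [578.4 -80.4 199.4] [150.2  -0.   81.1] [ 0.  -0.2  0.  -0.   0.   0. ] [ 1.   0.3 -0.7]
t 4.75 pos [578.4 -80.4 199.4] F [ 0.97  0.35 -0.75] w 49.6
target [611.3 -85.4 143.7] shift [ 0.1  1.2 64.8] turn [-0.0043 -0.0005 -0.0003] deg 0.3
[[276.05838751 237.06966086]]
```

View pics/w3.png

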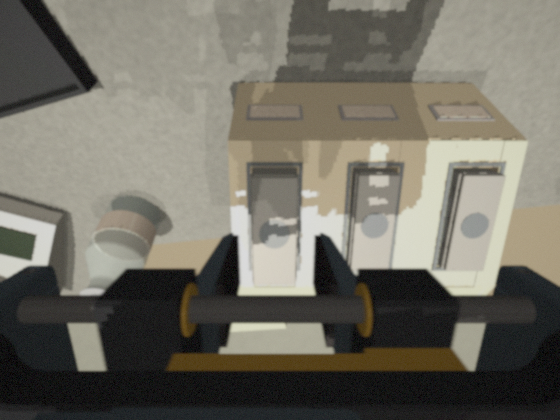

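The right head now reaches further down, to row 288 against 268 for its neighbour, and its dot is near (272,235). That says it has sprung out. I'll crop to centre the grasp.

Run:
```python
import cv2
a=cv2.imread("pics/w3.png")
cv2.imwrite("pics/w3c.png",cv2.resize(a[155:300,215:345],None,fx=4,fy=4,interpolation=cv2.INTER_CUBIC))
```

```text
(no output)
```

View pics/w3c.png

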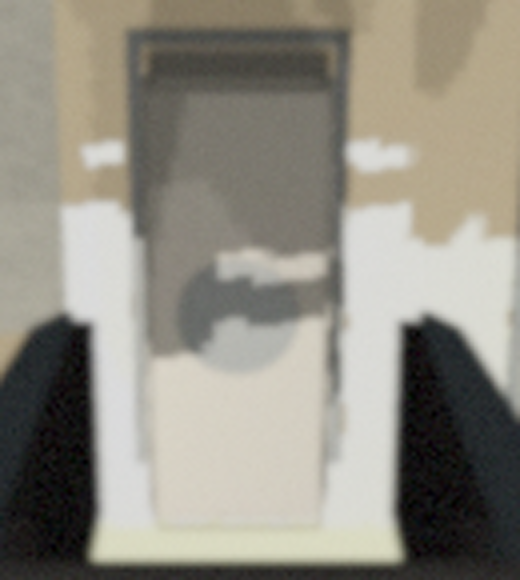

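>>> {"op": "drive_tool", "data": {"series": [[0.4, [-1, 1, 30], [0, 0, 0]], [0.4, [-1, 1, 50], [0, 0, 0]], [0.4, [-1, 1, 60], [0, 0, 0]], [0.4, [-1, 1, 64], [0, 0, 0]], [0.4, [-1, 1, 64], [0, 0, 0]]], "squeeze": 20}}

```text
time_s: 5.25
ee_pos: [610.7, -86.4, 144.9]
ee_rot: [150.2, -0.0, 81.1]
force: [-0.6, -0.5, -0.2]
gripper_width: 54.9
```

>>> {"op": "drive_tool", "data": {"series": [[1, [0, 0, 0], [0, 0, 0]], [1, [0, 0, 0], [0, 0, 0]], [1, [0, 0, 0], [0, 0, 0]], [1, [0, 0, 0], [0, 0, 0]], [1, [0, 0, 0], [0, 0, 0]]], "squeeze": 20}}

```text
time_s: 5.75
ee_pos: [610.9, -86.5, 146.2]
ee_rot: [150.1, -0.0, 81.1]
force: [-2.0, 0.1, 4.3]
gripper_width: 34.1
```

>>> {"op": "drive_tool", "data": {"series": [[1, [0, 0, -4], [0, 0, 0]], [1, [0, 0, -9], [0, 0, 0]], [1, [0, 0, -14], [0, 0, 0]], [1, [0, 0, -18], [0, 0, 0]], [1, [0, 0, -18], [0, 0, 0]]]}}

```text
time_s: 6.25
ee_pos: [601.8, -85.1, 161.8]
ee_rot: [150.1, -0.0, 81.1]
force: [1.4, -0.9, 0.3]
gripper_width: 33.8
```

>>> {"op": "drive_tool", "data": {"series": [[1, [0, 0, 0], [0, 0, 0]], [1, [0, 0, 0], [0, 0, 0]], [1, [0, 0, 0], [0, 0, 0]], [1, [0, 0, 0], [0, 0, 0]], [1, [0, 0, 0], [0, 0, 0]]]}}

```text
time_s: 6.75
ee_pos: [602.2, -85.1, 161.1]
ee_rot: [150.1, -0.0, 81.1]
force: [2.3, -0.2, -0.6]
gripper_width: 34.1
```

Run:
```python
from workcell import env
from h import *
s=env.state(); print(s["ee_pos"].round(1),s["force"].round(2),s["torque"].round(2))
```

```text
[602.2 -85.1 161.1] [ 2.3  -0.17 -0.6 ] [-0.01 -0.29 -0.01]
```

The axial load is about 1.7 N. That fits an empty magazine (about 1.3 N expected, against 4.2 N for a full one). I'll lower it back and test the middle one.

>>> {"op": "drive_tool", "data": {"series": [[1, [0, 0, 5], [0, 0, 0]], [1, [0, 0, 10], [0, 0, 0]], [1, [0, 0, 14], [0, 0, 0]], [1, [0, 0, 17], [0, 0, 0]], [1, [0, 0, 17], [0, 0, 0]]]}}

```text
time_s: 7.25
ee_pos: [610.7, -86.5, 146.2]
ee_rot: [150.1, -0.0, 81.1]
force: [4.5, -0.0, 0.8]
gripper_width: 33.7
```

>>> {"op": "drive_tool", "data": {"series": [[0.4, [0, 0, 0], [0, 0, 0]], [0.4, [0, 0, 0], [0, 0, 0]], [0.4, [0, 0, 0], [0, 0, 0]], [0.4, [0, 0, 0], [0, 0, 0]], [0.4, [0, 0, -10], [0, 0, 0]]]}}

```text
time_s: 7.75
ee_pos: [604.3, -85.5, 153.6]
ee_rot: [150.3, -0.0, 81.1]
force: [-1.0, 0.7, -0.8]
gripper_width: 54.9
```

>>> {"op": "drive_tool", "data": {"series": [[0.4, [0, 0, -30], [0, 0, 0]], [0.4, [0, 0, -65], [0, 0, 0]], [0.7, [25, 0, -75], [0, 0, 0]], [1, [60, 0, -75], [0, 0, 0]], [1, [80, 0, -70], [0, 0, 0]]]}}

```text
time_s: 8.25
ee_pos: [583.2, 0.2, 218.0]
ee_rot: [149.9, -0.1, 81.2]
force: [-0.1, -0.2, -0.4]
gripper_width: 33.9
```

Run:
```python
from workcell import env
from h import *
delta(env,head(0,15),RB)
```

```text
t 8.25 pos [5.832e+02 2.000e-01 2.180e+02] F [-0.09 -0.23 -0.44] w 33.9
target [621.1  -5.9 148. ] shift [-0.3 -1.9 79.8] turn [ 0.001  -0.0014 -0.0004] deg 0.1
```

>>> {"op": "drive_tool", "data": {"series": [[1, [0, 0, 0], [0, 0, 0]], [1, [0, 0, 0], [0, 0, 0]], [1, [0, -1, 30], [0, 0, 0]], [1, [0, -2, 55], [0, 0, 0]], [1, [0, -2, 65], [0, 0, 0]]]}}

```text
time_s: 8.75
ee_pos: [612.5, -7.3, 156.1]
ee_rot: [150.4, 0.0, 81.1]
force: [-0.1, -0.4, 0.1]
gripper_width: 0.7
```

```bash
python3 meas.py w4
python3 - <<'E'
from workcell import env
from h import *
delta(env,head(0,11),RB)
E
```

```text
[[401. 252.]]
[[280. 252.]]
[[159. 252.]]
8.8 [612.7  -7.3 155.5] [150.4   0.   81.1] [ 0.4 -2.  -0.6  0.7  2.4 -0.5] [ 0.5 -0.   0.2]
t 8.8 pos [612.7  -7.3 155.5] F [ 0.46 -0.04  0.18] w 0.4
target [623.1  -6.3 144.5] shift [ 2.6  3.3 14.5] turn [-0.0071  0.0012 -0.0013] deg 0.4
```

View pics/w4.png

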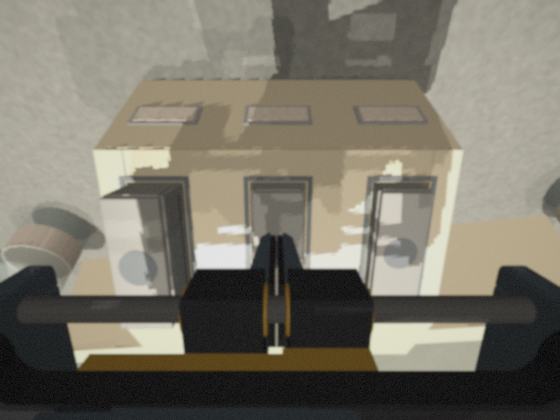

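The right magazine stands sprung out (dot at (137,267)) and the shut fingertips are over the middle head. Pressing the middle one now.

>>> {"op": "drive_tool", "data": {"series": [[1, [2, 3, 7], [0, 0, 0]], [1, [2, 3, 11], [0, 0, 0]], [1, [2, 3, 14], [0, 0, 0]], [1, [2, 3, 17], [0, 0, 0]], [1, [2, 3, 19], [0, 0, 0]]]}}

```text
time_s: 9.3
ee_pos: [625.2, -5.7, 144.1]
ee_rot: [150.1, -0.0, 81.1]
force: [-6.8, 1.3, 8.7]
gripper_width: 0.4
```

>>> {"op": "drive_tool", "data": {"series": [[1, [0, 0, 1], [0, 0, 0]], [1, [0, 0, 2], [0, 0, 0]], [1, [0, 0, 3], [0, 0, 0]], [1, [0, 0, 3.5], [0, 0, 0]], [1, [0, 0, 4], [0, 0, 0]]]}}

```text
time_s: 9.8
ee_pos: [627.0, -5.9, 141.1]
ee_rot: [150.1, -0.0, 81.1]
force: [-7.3, 1.8, 8.9]
gripper_width: 0.4
```

>>> {"op": "drive_tool", "data": {"series": [[1, [0, 0, 1], [0, 0, 0]], [1, [0, 0, 2], [0, 0, 0]], [1, [0, 0, 3], [0, 0, 0]], [1, [0, 0, 4], [0, 0, 0]], [1, [0, 0, 4], [0, 0, 0]]]}}

```text
time_s: 10.3
ee_pos: [628.4, -6.1, 138.6]
ee_rot: [150.1, -0.0, 81.1]
force: [-12.8, 2.3, 15.6]
gripper_width: 0.3
```

>>> {"op": "drive_tool", "data": {"series": [[1, [0, 0, -2], [0, 0, 0]], [1, [0, 0, -6], [0, 0, 0]], [1, [0, 0, -20], [0, 0, 0]], [1, [0, 0, -50], [0, 0, 0]], [0.4, [0, 0, -72], [0, 0, 0]]]}}

```text
time_s: 10.8
ee_pos: [593.8, -0.8, 200.5]
ee_rot: [150.1, -0.1, 81.2]
force: [-0.2, -0.2, -0.1]
gripper_width: 6.1
```

>>> {"op": "drive_tool", "data": {"series": [[0.4, [0, 0, 0], [0, 0, 0]], [0.4, [0, 0, 0], [0, 0, 0]], [0.4, [0, 0, 0], [0, 0, 0]], [0.4, [0, 0, 0], [0, 0, 0]], [0.4, [0, 0, 0], [0, 0, 0]]]}}

```text
time_s: 11.3
ee_pos: [594.0, -1.0, 197.7]
ee_rot: [150.3, -0.0, 81.1]
force: [-1.0, 0.2, -0.7]
gripper_width: 45.8
```

```bash
python3 meas.py w5
python3 - <<'E'
from workcell import env
from h import *
delta(env,head(0,10),RB)
W=cam("pics/w5.npz")
print(proj(W,head(0,38)))
E
```

```text
[[375. 223.]]
[[275. 223.]]
[[175. 223.]]
11.35 [594.1  -1.  197.9] [150.2  -0.   81.1] [-0.  -0.2 -0.1  0.   0.  -0. ] [-0.5 -0.5 -0.7]
t 11.35 pos [594.1  -1.  197.9] F [-0.51 -0.5  -0.7 ] w 49.4
target [623.6  -6.3 143.7] shift [-0.8 -0.9 61.9] turn [-0.0042 -0.0002 -0.0002] deg 0.2
[[274.80295009 235.94992443]]
```

View pics/w5.png

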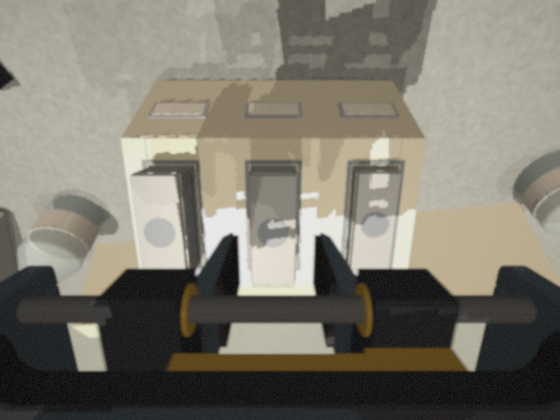

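The middle head is now proud: its dot is near (274,234) and its lower edge at row 287. Gripping it next.

>>> {"op": "drive_tool", "data": {"series": [[0.4, [-1, -1, 30], [0, 0, 0]], [0.4, [-1, -1, 50], [0, 0, 0]], [0.4, [-1, -1, 60], [0, 0, 0]], [0.4, [-1, -1, 62], [0, 0, 0]], [0.4, [-1, -1, 62], [0, 0, 0]]], "squeeze": 20}}

```text
time_s: 11.85
ee_pos: [623.7, -6.5, 144.5]
ee_rot: [150.2, -0.0, 81.1]
force: [1.0, 0.1, 0.6]
gripper_width: 54.7
```

>>> {"op": "drive_tool", "data": {"series": [[1, [0, 0, 0], [0, 0, 0]], [1, [0, 0, 0], [0, 0, 0]], [1, [0, 0, 0], [0, 0, 0]], [1, [0, 0, 0], [0, 0, 0]], [1, [0, 0, 0], [0, 0, 0]]], "squeeze": 20}}

```text
time_s: 12.35
ee_pos: [623.8, -6.5, 145.2]
ee_rot: [150.1, -0.0, 81.2]
force: [-1.3, -1.3, 2.5]
gripper_width: 34.1
```

>>> {"op": "drive_tool", "data": {"series": [[1, [0, 0, -4], [0, 0, 0]], [1, [0, 0, -9], [0, 0, 0]], [1, [0, 0, -14], [0, 0, 0]], [1, [0, 0, -18], [0, 0, 0]], [1, [0, 0, -18], [0, 0, 0]]]}}

```text
time_s: 12.85
ee_pos: [614.6, -5.0, 160.7]
ee_rot: [150.1, -0.0, 81.2]
force: [3.8, -0.5, -2.0]
gripper_width: 33.9
```

>>> {"op": "drive_tool", "data": {"series": [[1, [0, 0, 0], [0, 0, 0]], [1, [0, 0, 0], [0, 0, 0]], [1, [0, 0, 0], [0, 0, 0]], [1, [0, 0, 0], [0, 0, 0]], [1, [0, 0, 0], [0, 0, 0]]]}}

```text
time_s: 13.35
ee_pos: [614.9, -5.1, 160.2]
ee_rot: [150.1, -0.0, 81.1]
force: [3.0, -1.4, -1.7]
gripper_width: 33.9
```

The middle one reads about 3.1 N, which is ambiguous. I'll lift a little more and average several readings.

>>> {"op": "drive_tool", "data": {"series": [[1, [0, 0, -4], [0, 0, 0]], [1, [0, 0, -9], [0, 0, 0]], [1, [0, 0, -14], [0, 0, 0]], [1, [0, 0, -18], [0, 0, 0]], [1, [0, 0, -20], [0, 0, 0]]]}}

```text
time_s: 13.85
ee_pos: [604.1, -3.6, 177.4]
ee_rot: [150.2, -0.0, 81.1]
force: [2.8, 0.2, -4.1]
gripper_width: 34.0
```

```bash
cat > avg.py <<'E'
from workcell import env
from h import *
F=[];E=[]
for i in range(8):
    env.grab_frame("top"); s=env.state(); F.append(s["force"]); E.append(s["effort"])
F=np.array(F); print(F.round(1)); m=F.mean(0); print("mean",m.round(2),"axial",(m@RB[:,2]).round(2),"normal",(m@RB[:,1]).round(2),s["ee_pos"].round(1),s["time_s"],"eff",np.mean(E,0).round(2))
E
python3 avg.py
```

```text
[[ 1.1 -0.8 -3.8]
 [ 0.9 -0.4 -3.5]
 [ 0.9 -0.3 -2.3]
 [ 1.3 -1.2 -4. ]
 [ 1.4 -0.8 -4.8]
 [ 0.7 -1.  -3.3]
 [ 1.5 -0.7 -3.8]
 [ 1.3 -0.7 -3.4]]
mean [ 1.13 -0.74 -3.6 ] axial 3.74 normal -0.73 [604.5  -3.6 177. ] 14.25 eff [  0.55 -34.35 -22.75  -0.26  -2.09  -0.04]
```

The average is about 3.7 N axial with only 0.7 N sideways, against 1.7 N on the right one. That makes it the full one. I'll firm up the grip, pull it clear and weigh it again there.

>>> {"op": "drive_tool", "data": {"series": [[1, [0, 0, 0], [0, 0, 0]], [1, [0, 0, -5], [0, 0, 0]], [1, [0, 0, -13], [0, 0, 0]], [1, [0, 0, -21], [0, 0, 0]], [1, [0, 0, -29], [0, 0, 0]]], "squeeze": 35}}

```text
time_s: 14.75
ee_pos: [589.5, -1.2, 202.8]
ee_rot: [150.3, -0.0, 81.1]
force: [0.3, -0.4, -4.7]
gripper_width: 34.0
```

>>> {"op": "drive_tool", "data": {"series": [[1, [0, 0, -10], [0, 0, 0]], [1, [0, 0, -20], [0, 0, 0]], [1, [0, 0, -30], [0, 0, 0]], [1, [0, 0, -42], [0, 0, 0]], [1, [0, 0, -55], [0, 0, 0]]]}}

```text
time_s: 15.25
ee_pos: [562.9, 2.9, 251.1]
ee_rot: [150.2, -0.0, 81.1]
force: [0.3, 0.9, -5.0]
gripper_width: 34.1
```

>>> {"op": "drive_tool", "data": {"series": [[1, [0, 0, -10], [0, 0, 0]], [1, [0, 0, -20], [0, 0, 0]], [1, [0, 0, -30], [0, 0, 0]], [1, [0, 0, -35], [0, 0, 0]], [1, [0, 0, -35], [0, 0, 0]]]}}

```text
time_s: 15.75
ee_pos: [546.5, 5.6, 281.7]
ee_rot: [150.1, -0.0, 81.2]
force: [0.4, -0.1, -4.5]
gripper_width: 33.6
```

```bash
python3 avg.py; python3 meas.py w6; python3 -c "
from workcell import env;import cv2,numpy as np
f=env.grab_frame('side');np.savez('pics/s6.npz',**f);cv2.imwrite('pics/s6.png',f['image'][:,:,::-1]);print(env.state()['gripper_width'],env.state()['qpos'])"
```

```text
[[ 0.7  1.2 -5.2]
 [-0.2 -0.3 -4.7]
 [-0.3 -0.5 -5.3]
 [ 0.7  0.4 -5.7]
 [ 0.1  0.3 -4.7]
 [ 0.2  0.6 -5.3]
 [ 0.3  0.2 -4.5]
 [ 0.2  0.2 -4.5]]
mean [ 0.21  0.26 -5.  ] axial 4.41 normal -2.36 [546.4   5.4 280.2] 16.15 eff [ 2.000e-02 -2.794e+01 -2.810e+01 -6.100e-01 -2.850e+00 -2.000e-02]
[[349. 194.]]
[[276. 194.]]
[[203. 194.]]
16.2 [546.4   5.4 280.3] [150.2  -0.   81.1] [-0.1 -0.2  0.   0.  -0.  -0.1] [ 0.1  0.3 -6.2]
33.70297444090352 [  2.92541681  -0.30809876 109.43604158  -8.70733583  41.90224684
 -73.23326467]
```

View pics/s6.png

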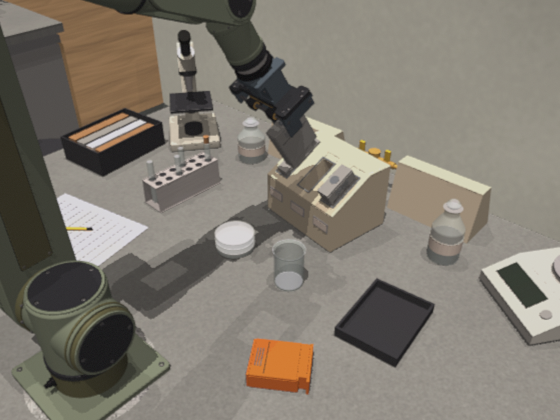

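View pics/w6.png

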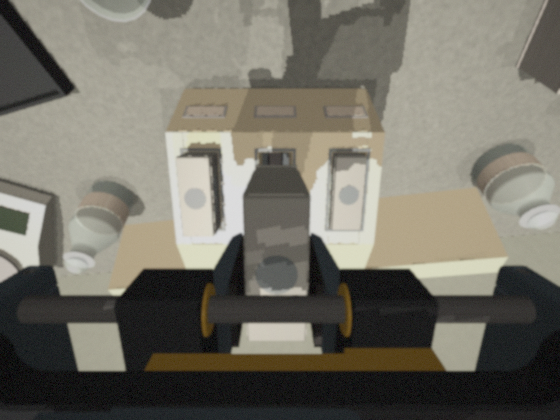

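The magazine is in the fingers, clear of the bay and held straight. It weighs about 5.0 N, so it is the full one. In the wrist view the two others stay in their bays at (195,197) and (348,195). Now carry it to the tray.

Run:
```python
from workcell import env
from h import *
delta(env,[480,-30,310],down(81))
delta(env,[455,-200,310],down(81))
```

```text
t 16.25 pos [546.4   5.5 280.4] F [-0.31 -0.49 -6.  ] w 33.7
target [480 -30 310] shift [-45.2 -37.5 -55.6] turn [ 0.5204 -0.0011  0.0024] deg 29.8
t 16.25 pos [546.4   5.5 280.4] F [-0.31 -0.49 -6.  ] w 33.7
target [ 455 -200  310] shift [-217.1  -36.2  -54.9] turn [ 0.5204 -0.0011  0.0024] deg 29.8
```

>>> {"op": "drive_tool", "data": {"series": [[1, [-2, -8, -12], [0.1, 0, 0]], [1, [-8, -18, -26], [0.21, 0, 0]], [1, [-18, -26, -40], [0.32, 0, 0]], [1, [-32, -34, -52], [0.43, 0, 0.002]], [1, [-50, -37, -56], [0.52, -0.001, 0.002]]]}}

```text
time_s: 16.75
ee_pos: [480.4, -35.0, 312.7]
ee_rot: [179.9, -0.0, 81.1]
force: [2.2, -0.1, -6.3]
gripper_width: 33.9
```

Run:
```python
from workcell import env
from h import *
delta(env,[453,-320,310],down(81))
```

```text
t 16.75 pos [480.4 -35.  312.7] F [ 2.17 -0.05 -6.25] w 33.9
target [ 453 -320  310] shift [-285.8   17.1    2.5] turn [ 0.0026 -0.0006  0.0014] deg 0.2
```

>>> {"op": "drive_tool", "data": {"series": [[1, [-20, 1, 2], [0, 0, 0]], [1, [-50, 3, 2], [0, 0, 0]], [1, [-85, 5, 2], [0, 0, 0]], [1, [-125, 7, 2], [0, 0, 0]], [1, [-165, 10, 2], [0, 0, 0]]]}}

```text
time_s: 17.25
ee_pos: [464.4, -201.3, 309.2]
ee_rot: [179.7, 0.1, 81.1]
force: [0.3, -1.0, -5.4]
gripper_width: 34.0
```

>>> {"op": "drive_tool", "data": {"series": [[1, [-35, 2, 0], [0, 0, 0]], [1, [-65, 4, 0], [0, 0, 0]], [1, [-90, 5, 0], [0, 0, 0]], [1, [-108, 6, 0], [0, 0, 0]], [1, [-117, 7, 0], [0, 0, 0]]]}}

```text
time_s: 17.75
ee_pos: [452.5, -317.7, 308.7]
ee_rot: [179.9, 0.0, 80.9]
force: [0.0, -0.3, -5.6]
gripper_width: 33.9
```

>>> {"op": "drive_tool", "data": {"series": [[1, [0, 0, 0], [0, 0, 0]], [1, [0, 0, 0], [0, 0, 0]], [1, [0, 0, 0], [0, 0, 0]], [1, [0, 0, 0], [0, 0, 0]], [1, [0, 0, 0], [0, 0, 0]]]}}

```text
time_s: 18.25
ee_pos: [452.4, -315.3, 309.0]
ee_rot: [179.9, -0.0, 81.1]
force: [-0.1, -0.5, -4.6]
gripper_width: 33.8
```

Run:
```python
from workcell import env
from h import *
import cv2
for n in("side","wrist"):
    f=env.grab_frame(n);np.savez(f'pics/{n}7.npz',**f);cv2.imwrite(f'pics/{n}7.png',f['image'][:,:,::-1])
    tr=pose((452.9,-327.3,np.radians(6.36)),[[85,65,24],[85,-65,24],[-85,-65,24],[-85,65,24]]); print(proj(f,tr).round(0).tolist())
    st=env.state(); print(proj(f,st["ee_pos"]-[0,0,83]).round(0), proj(f,st["ee_pos"]+[0,0,27]).round(0))
delta(env,[453,-327,105],down(81)); print(st["qpos"].round(1))
```

```text
[[376.0, 278.0], [434.0, 304.0], [396.0, 359.0], [334.0, 327.0]]
[[392. 230.]] [[400. 177.]]
[[323.0, 216.0], [243.0, 236.0], [208.0, 130.0], [296.0, 105.0]]
[[276. 216.]] [[276. 282.]]
t 18.35 pos [ 452.4 -315.5  308.9] F [-0.76 -0.65 -5.33] w 34.0
target [ 453 -327  105] shift [-11.2   2.2 203.9] turn [ 0.0011 -0.      0.001 ] deg 0.1
[ -36.1   13.6   82.7    0.    83.6 -117.2]
```

View pics/side7.png

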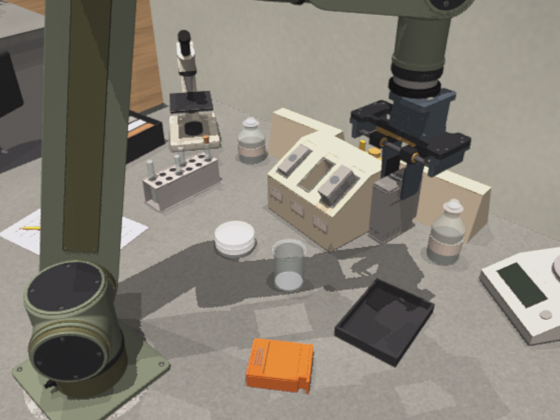

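View pics/wrist7.png

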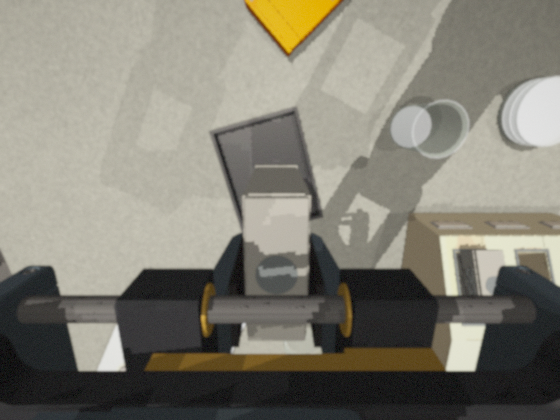

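In the side view the magazine hangs vertical, with its foot near (390,228). In the wrist view the tray corners (212,132), (296,110) and (322,215) match my fit. Descending.

>>> {"op": "drive_tool", "data": {"series": [[1, [-3, 0, 25], [0, 0, 0]], [1, [-7, 1, 60], [0, 0, 0]], [1, [-11, 2, 100], [0, 0, 0]], [1, [-11, 2, 135], [0, 0, 0]], [1, [-11, 2, 165], [0, 0, 0]]]}}

```text
time_s: 18.85
ee_pos: [452.2, -326.7, 141.9]
ee_rot: [-180.0, -0.0, 81.0]
force: [0.3, -0.8, -5.9]
gripper_width: 33.9
```

>>> {"op": "drive_tool", "data": {"series": [[1, [0, 0, 12], [0, 0, 0]], [1, [0, 0, 20], [0, 0, 0]], [1, [0, 0, 26], [0, 0, 0]], [1, [0, 0, 29], [0, 0, 0]], [1, [0, 0, 30], [0, 0, 0]]]}}

```text
time_s: 19.35
ee_pos: [453.2, -327.5, 114.6]
ee_rot: [179.9, 0.0, 81.0]
force: [0.4, 0.7, -5.3]
gripper_width: 33.6
```

Run:
```python
from workcell import env
from h import *
import cv2
f=env.grab_frame("side");np.savez('pics/s8.npz',**f);cv2.imwrite('pics/s8.png',cv2.resize(f['image'][200:370,310:460,::-1],None,fx=3.5,fy=3.5))
delta(env,[453,-327,92],down(81))
```

```text
t 19.4 pos [ 453.1 -327.4  114.5] F [-0.14 -0.16 -5.22] w 34.2
target [ 453 -327   92] shift [ 0.4 -0.2 22.5] turn [0.0023 0.0006 0.0005] deg 0.1
```

View pics/s8.png

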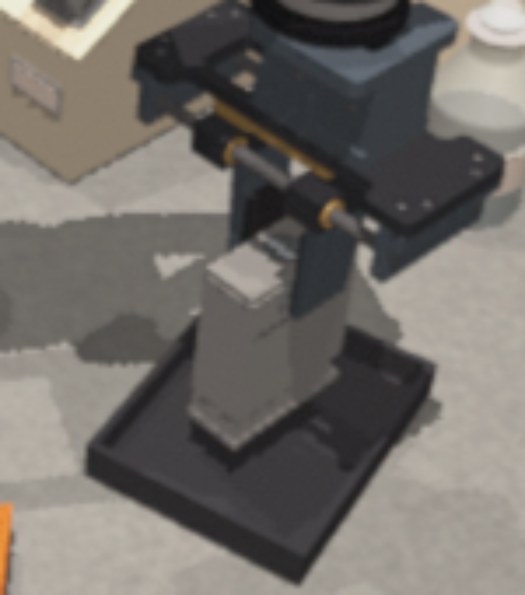

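The crop shows the magazine vertical over the middle of the tray, a couple of centimetres above the floor.

>>> {"op": "drive_tool", "data": {"series": [[1, [0, 0, 5], [0, 0, 0]], [1, [0, 0, 10], [0, 0, 0]], [1, [0, 0, 14], [0, 0, 0]], [1, [0, 0, 17], [0, 0, 0]], [1, [0, 0, 18], [0, 0, 0]]]}}

```text
time_s: 19.9
ee_pos: [452.5, -326.9, 95.2]
ee_rot: [180.0, -0.0, 81.0]
force: [0.2, 0.3, -5.1]
gripper_width: 33.7
```

>>> {"op": "drive_tool", "data": {"series": [[1, [0, 0, 1], [0, 0, 0]], [1, [0, 0, 2], [0, 0, 0]], [1, [0, 0, 3], [0, 0, 0]], [1, [0, 0, 4], [0, 0, 0]], [1, [0, 0, 4], [0, 0, 0]]]}}

```text
time_s: 20.4
ee_pos: [452.6, -327.1, 91.7]
ee_rot: [180.0, -0.0, 81.0]
force: [0.3, -0.6, -4.7]
gripper_width: 33.9
```

>>> {"op": "drive_tool", "data": {"series": [[1, [0, 0, 0.5], [0, 0, 0]], [1, [0, 0, 1], [0, 0, 0]], [1, [0, 0, 1.5], [0, 0, 0]], [1, [0, 0, 2], [0, 0, 0]], [1, [0, 0, 2.5], [0, 0, 0]]]}}

```text
time_s: 20.9
ee_pos: [452.7, -327.1, 89.3]
ee_rot: [179.9, -0.0, 81.0]
force: [0.3, -0.0, -5.0]
gripper_width: 33.7
```

>>> {"op": "drive_tool", "data": {"series": [[1, [0, 0, 0.5], [0, 0, 0]], [1, [0, 0, 1], [0, 0, 0]], [1, [0, 0, 1.5], [0, 0, 0]], [1, [0, 0, 2], [0, 0, 0]], [1, [0, 0, 2], [0, 0, 0]]]}}

```text
time_s: 21.4
ee_pos: [452.8, -327.1, 87.8]
ee_rot: [179.9, 0.0, 81.0]
force: [-0.2, 0.6, -0.3]
gripper_width: 33.5
```

The supported weight has dropped from 5 N to about 0, so it is standing on the floor. Releasing.

>>> {"op": "drive_tool", "data": {"series": [[1, [0, 0, 0.5], [0, 0, 0]], [0.45, [0, 0, 0.5], [0, 0, 0]], [0.4, [0, 0, 0.5], [0, 0, 0]], [0.35, [0, 0, 0.5], [0, 0, 0]], [0.35, [0, 0, 0.5], [0, 0, 0]]]}}

```text
time_s: 21.9
ee_pos: [452.8, -327.2, 86.8]
ee_rot: [179.9, 0.0, 81.0]
force: [-0.2, -0.9, -1.0]
gripper_width: 59.0
```

>>> {"op": "drive_tool", "data": {"series": [[0.35, [0, 0, 0], [0, 0, 0]], [0.35, [0, 0, -5], [0, 0, 0]], [0.35, [0, 0, -20], [0, 0, 0]], [0.35, [0, 0, -50], [0, 0, 0]], [0.35, [0, 0, -90], [0, 0, 0]]]}}

```text
time_s: 22.4
ee_pos: [451.6, -326.4, 176.5]
ee_rot: [-179.8, -0.1, 81.0]
force: [0.8, -0.4, 0.6]
gripper_width: 59.4
```

>>> {"op": "drive_tool", "data": {"series": [[0.35, [0, 0, -40], [0, 0, 0]], [0.35, [0, 0, -70], [0, 0, 0]], [0.35, [0, -40, -80], [0, 0, 0]], [0.35, [0, -80, -80], [0, 0, 0]], [0.35, [0, -80, -80], [0, 0, 0]]]}}

```text
time_s: 22.9
ee_pos: [369.8, -313.4, 257.8]
ee_rot: [-180.0, 0.0, 80.9]
force: [0.1, 0.6, 0.4]
gripper_width: 59.1
```

Run:
```python
from workcell import env
from h import *
import cv2
for n in("side","wrist"):
    f=env.grab_frame(n);np.savez(f'pics/{n}9.npz',**f);cv2.imwrite(f'pics/{n}9.png',f['image'][:,:,::-1])
    if n=="side":
        v=(452.8,-327.1,np.radians(81-90))
        print(proj(f,pose(v,[[a*42,b*17,z] for z in(5,115) for a in(1,-1) for b in(1,-1)])).round(0).tolist())
        for k in(1,-1): print(proj(f,head(k,11)),proj(f,head(k,38)))
print(env.state()["ee_pos"],env.state()["force"],env.state()["time_s"])
```

```text
[[392.0, 307.0], [405.0, 317.0], [363.0, 327.0], [375.0, 337.0], [399.0, 266.0], [412.0, 276.0], [368.0, 285.0], [382.0, 295.0]]
[[292.49344446 157.61210533]] [[288.27611006 150.8714346 ]]
[[338.54253554 185.3023288 ]] [[334.7497013  178.45834249]]
[ 373.37926075 -314.70212234  257.49897391] [ 0.8411426  -1.21294213 -0.44557448] 23.0
```

View pics/side9.png

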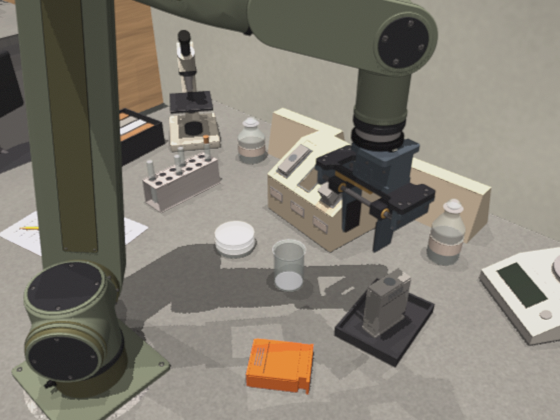

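View pics/wrist9.png

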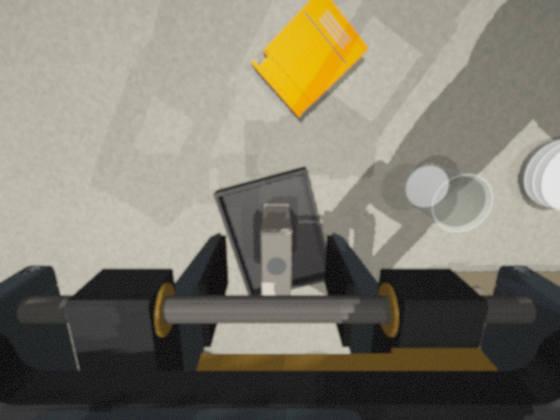

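The magazine stands free and upright in the tray. Its corners are at about (399,266), (368,285) and (375,337) in the side view, and those match the upright projection within a pixel or two. I'll take a last look at the right bay and hand in.

>>> {"op": "drive_tool", "data": {"series": [[0.35, [0, -20, -30], [0, 0, 0]], [0.35, [0, -50, -60], [0, 0, 0]], [0.35, [0, -70, -80], [0, 0, 0]], [0.35, [0, -70, -80], [0, 0, 0]], [0.35, [0, -70, -80], [0, 0, 0]]]}}

```text
time_s: 23.5
ee_pos: [305.4, -304.1, 336.5]
ee_rot: [179.9, 0.0, 81.0]
force: [0.5, -0.1, -0.7]
gripper_width: 59.2
```

Run:
```python
from workcell import env
import cv2
f=env.grab_frame("side");g=env.grab_frame("top")
cv2.imwrite('pics/fin.png',cv2.resize(f['image'][110:370,230:480,::-1],None,fx=2.2,fy=2.2))
cv2.imwrite('pics/fint.png',g['image'][:,:,::-1])
```

```text
(no output)
```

View pics/fin.png

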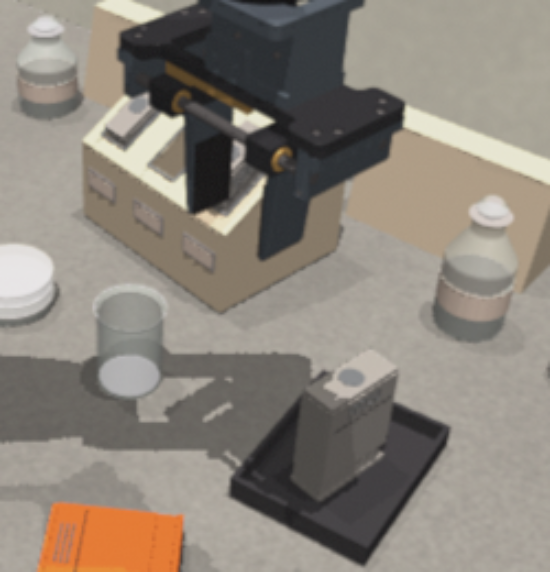

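View pics/fint.png

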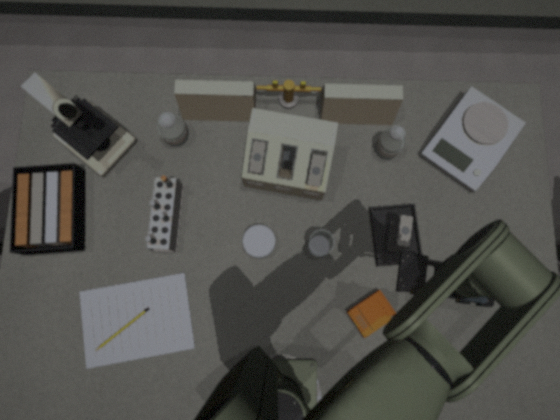

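The top view shows the left (257,155) and right (316,167) magazines in their bays and the middle bay empty. The full magazine stands in the tray at (405,230), and nothing else has moved. Handing in.

```bash
python3 -c "
from workcell import env
print(env.job_done())"
```

```text
the job is handed in; nothing more can be done
None
```

The full magazine was the middle one. It now stands upright and released near the centre of the tray, and I handed the job in at about 23.6 s.

- **Finding the full one:** I pressed and lifted the right magazine first. It read about 1.7 N along the bay, so I took it as empty and lowered it back onto its spring. The middle one read 3.1 N at first, which was unclear, then 3.7 N with more lift. It weighed 5.0 N once clear of its bay, so it is the full one. I never touched the left one, and it is still latched.
- **Setting down:** the supported weight fell from about 5 N to about 0 before I opened the fingers. There was no visible knock to the tray.
- **Last checks:** the side and top views show the magazine upright within a pixel or two of where it should be. The left and right magazines are in their bays, and the tray and glassware look unmoved. The robot is clear of everything.
- **Disagreements:**
  - The first wrist picture was taken while the arm was moving and put the store about 4 mm off. I replaced it with a settled picture.
  - The first press reached about 28 N at the stop, just over the 25 N said to be needed but well below any limit. The second press peaked at about 20 N.

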